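# Set the status tags of the pressing-weight store

### The arm

A 7-joint arm with a two-finger parallel gripper is mounted at the origin on a cart in front of the work surface, level with it; the furniture and walls round the work are solid. World frame = base frame: x ahead of the robot, y to its left, z up, the work surface at z = 0. Lengths are in m, angles in degrees, forces in N, time in s.
With the tool pointing down it reaches from about 0.425 to 0.875 m from the base axis. Payload 4.7 kg.
Tool frame: the origin (TCP) lies between the finger pads; the fingertips stand 17 mm ahead of it and the grasp point (between the pads) lies 2 mm behind it; z points along the fingers, y is the line along which they close (so a half turn about z gives the same grasp; the last joint's range is limited). The gripper opens to 87 mm and grips with 3 to 60 N. Pads are 19 mm wide; open, the fingers measure 117 mm over their backs; the gripper's body (75 mm by 190 mm) begins 51 mm behind the grasp point.
Start: joints at [68.13, 18.392, -4.016, 83.108, 1.295, 78.541, -3.26], TCP at [0.251, -0.6, 0.24] pointing down, gripper open.
Joint ranges: [-163.93, 163.93], [-17.29, 119.83], [-79.2, 71.16], [3.27, 140.29], [-89.18, 269.18], [5.43, 117.66], [-154.24, 154.24]. Speed limits (degrees/s): [147.25, 147.25, 180, 180, 180, 180, 180].

### API

Orientations are given as [roll, pitch, yaw] about the fixed x, y, z axes, in that order (R = Rz(yaw) Ry(pitch) Rx(roll)).
In Python, from cell import env, cams gives the robot as it stands.
- The arm moves only by the shell command python3 -m pendant 'ROWS' [FORCE]. ROWS is JSON, a list of rows, each an object of numbers: "tx", "ty", "tz": the shift along the tool's x, y, z each as a share of 0.05 m, from -1 to 1; "spin": the turn about the tool's z as a share of 4 degrees, from -1 to 1; "claw": the closure, from 0 (fully open) to 1 (shut). A call has 1 to 10 rows; each row shifts and turns the commanded pose from where the row before left it, along the tool's axes as they then stand; what a row does not reach is not made up. A row lasts 1/8 s, in which the tool goes at most 62.5 mm and 10.7 degrees, less where a joint would pass 70% of its speed; a pose out of reach is approached as far as the arm can. A call with a number of a shift or a turn outside -1 to 1 is refused whole. A call with a gripper value outside its range is refused whole. The fingers move at their own pace and stop on an object; FORCE is the grip in N (left out, the last holds). Time passes only in rows, so rows that do not move let the fingers close. It gives the time, the measured TCP pose, the force, the opening and the grip force at its end, in the units of the state.
- env.get_obs(): the state, without advancing time (a new reading comes with each control period).
- cams.read_camera(name): name is "side" or "top" or "wrist"; returns the picture (384x512x3 uint8, red, green, blue); there is no depth.
- cams.camera_info(name): a dict with "fx", "fy", "cx", "cy" (pixels), "k1" (the pictures are not rectified: a ray, as slopes to the right and down, at radius r is drawn at 1 + k1 r^2 times it, then the intrinsics apply), "rvec" (rotation vector, rad) and "tvec" (3), from world to camera coordinates, as OpenCV has them. Camera axes: x right, y down, z forward; pixel columns grow to the right and rows downward; lengths in m; the calibration is good to about 2 mm. A picture is of the moment at which its call begins: read the wrist's pose just before it. camera_info takes no time and is no camera call; for the wrist camera it gives the pose at the moment of the call.
- env.sign_off(): hands the job in; it is judged then, once.
The state is a dict: "time_s": time; "qpos": joint angles; "joint_velocities": joint speeds; "effort": joint torques, N m; "tool_pos": TCP position; "tool_rot": TCP orientation; "force": force on the tool from outside, world axes, zero at the start; "wrist_torque": the same for the moment, N m; "grip_width": finger opening in m; "grasp_force": force on a finger pad.
Only numpy, scipy, OpenCV 4.12 (cv2) and the standard library are available. Lean on these libraries where they do the work, as an engineer would, in place of code of your own. Each camera call takes 0.05 s, during which the arm holds its last target. There are 200 camera calls.

### The job

Set the hinged tags on the weight board by pushing them over with a fingertip: the tag in front of each bin that holds weights must lean back towards its bin, disc face up, and the tag in front of each empty bin must lean forward towards the robot, plain face up, every tag resting at its stop. Only push tags: do not grasp or lift anything, and leave the bins, the weights, the pipe ferrule and the pen where they are.

Things in the scene. Friction and masses are not known exactly. Their poses are not given: they have to be found in the camera images.
- board: Fixed white plastic board, 270 (x) x 400 (y) x 10 mm, on the worktop; origin at the centre of its underside, x pointing away from the robot. Four bays side by side (y = -138, -46, 46, 138 mm), each with a tag stand at x = -75 mm and a bin behind it at about x = +65 mm. Which stand and which bin is in which bay changes.
- stand_1: Fixed steel tag stand, foot 44 x 72 mm, on the board (underside at z = 10 mm). Origin at the centre of its underside; x points to the bin behind it, y along the row. Two cheeks (66 mm over all, up to 57 mm above the origin) carry the tag's hinge pin, 45 mm above the origin, along y.
- tag_1 (a joint): Hinge of the tag on stand_1, rad: 0 = upright, positive = leaning back towards the bin, negative = leaning towards the robot; stops at +0.61 and -0.61. The tag (80 g) needs only about 1 N to push; more than about 0.15 rad past upright it falls to that stop by its own weight and stays. Its disc face looks to the robot when upright and is turned up when it leans back.
- tag_1_edge (a point): Middle of the top edge of the tag on stand_1, 70 mm from the hinge; moves with the tag (112 mm above the worktop at either stop, 125 mm upright). The tag is an aluminium plate 50 mm wide (y), 4 mm thick, with a rolled top edge 6 mm thick; one face has a raised round disc (28 mm across, 3 mm thick), the other is plain.
- bin_1: Loose grey open plastic bin, 104 (x) x 66 (y) x 32 mm, walls 4 mm; origin at the centre of its underside (on the board, z = 10 mm). Two of the four bins hold two weights each, the other two are empty.
- stand_2: Fixed steel tag stand, foot 44 x 72 mm, on the board (underside at z = 10 mm). Origin at the centre of its underside; x points to the bin behind it, y along the row. Two cheeks (66 mm over all, up to 57 mm above the origin) carry the tag's hinge pin, 45 mm above the origin, along y.
- tag_2 (a joint): Hinge of the tag on stand_2, rad: 0 = upright, positive = leaning back towards the bin, negative = leaning towards the robot; stops at +0.61 and -0.61. The tag (80 g) needs only about 1 N to push; more than about 0.15 rad past upright it falls to that stop by its own weight and stays. Its disc face looks to the robot when upright and is turned up when it leans back.
- tag_2_edge (a point): Middle of the top edge of the tag on stand_2, 70 mm from the hinge; moves with the tag (112 mm above the worktop at either stop, 125 mm upright). The tag is an aluminium plate 50 mm wide (y), 4 mm thick, with a rolled top edge 6 mm thick; one face has a raised round disc (28 mm across, 3 mm thick), the other is plain.
- bin_2: Loose grey open plastic bin, 104 (x) x 66 (y) x 32 mm, walls 4 mm; origin at the centre of its underside (on the board, z = 10 mm). Two of the four bins hold two weights each, the other two are empty.
- stand_3: Fixed steel tag stand, foot 44 x 72 mm, on the board (underside at z = 10 mm). Origin at the centre of its underside; x points to the bin behind it, y along the row. Two cheeks (66 mm over all, up to 57 mm above the origin) carry the tag's hinge pin, 45 mm above the origin, along y.
- tag_3 (a joint): Hinge of the tag on stand_3, rad: 0 = upright, positive = leaning back towards the bin, negative = leaning towards the robot; stops at +0.61 and -0.61. The tag (80 g) needs only about 1 N to push; more than about 0.15 rad past upright it falls to that stop by its own weight and stays. Its disc face looks to the robot when upright and is turned up when it leans back.
- tag_3_edge (a point): Middle of the top edge of the tag on stand_3, 70 mm from the hinge; moves with the tag (112 mm above the worktop at either stop, 125 mm upright). The tag is an aluminium plate 50 mm wide (y), 4 mm thick, with a rolled top edge 6 mm thick; one face has a raised round disc (28 mm across, 3 mm thick), the other is plain.
- bin_3: Loose grey open plastic bin, 104 (x) x 66 (y) x 32 mm, walls 4 mm; origin at the centre of its underside (on the board, z = 10 mm). Two of the four bins hold two weights each, the other two are empty.
- stand_4: Fixed steel tag stand, foot 44 x 72 mm, on the board (underside at z = 10 mm). Origin at the centre of its underside; x points to the bin behind it, y along the row. Two cheeks (66 mm over all, up to 57 mm above the origin) carry the tag's hinge pin, 45 mm above the origin, along y.
- tag_4 (a joint): Hinge of the tag on stand_4, rad: 0 = upright, positive = leaning back towards the bin, negative = leaning towards the robot; stops at +0.61 and -0.61. The tag (80 g) needs only about 1 N to push; more than about 0.15 rad past upright it falls to that stop by its own weight and stays. Its disc face looks to the robot when upright and is turned up when it leans back.
- tag_4_edge (a point): Middle of the top edge of the tag on stand_4, 70 mm from the hinge; moves with the tag (112 mm above the worktop at either stop, 125 mm upright). The tag is an aluminium plate 50 mm wide (y), 4 mm thick, with a rolled top edge 6 mm thick; one face has a raised round disc (28 mm across, 3 mm thick), the other is plain.
- bin_4: Loose grey open plastic bin, 104 (x) x 66 (y) x 32 mm, walls 4 mm; origin at the centre of its underside (on the board, z = 10 mm). Two of the four bins hold two weights each, the other two are empty.
- iron_1_mid (a point): Centre (26.5 mm above its underside) of a loose half-kilogram steel pressing weight with a knob, 42 mm across, 53 mm high, standing in a bin; its top is about 67 mm above the worktop.
- iron_2_mid (a point): Centre (26.5 mm above its underside) of a loose half-kilogram steel pressing weight with a knob, 42 mm across, 53 mm high, standing in a bin; its top is about 67 mm above the worktop.
- iron_3_mid (a point): Centre (26.5 mm above its underside) of a loose half-kilogram steel pressing weight with a knob, 42 mm across, 53 mm high, standing in a bin; its top is about 67 mm above the worktop.
- iron_4_mid (a point): Centre (26.5 mm above its underside) of a loose half-kilogram steel pressing weight with a knob, 42 mm across, 53 mm high, standing in a bin; its top is about 67 mm above the worktop.
- pipe_ferrule_mid (a point): Centre of a loose steel pipe ferrule (flanged tube), 50 mm across, 30 mm high, standing on the worktop left of the board; not part of the job.
- pen_mid (a point): Centre of a loose marker pen, 127 mm long, 13 x 16 mm, lying along the front edge of the board; not part of the job.
Mind the look-alikes: they are no part of the job. What is shaped like the part that bears iron_1_mid but green is not meant. Leave any orange look-alike of the part that bears iron_3_mid alone.

How it is judged (in metres and radians):
At the end, for the whole second after the job is handed in: Each tag whose bay holds a weight (within 46 mm of the stand's centre line) reads over +0.5 rad, each other tag under -0.5 rad, all at rest (under 0.1 rad/s); bins, weights, ferrule and pen are within 15 mm of where they began ((y of iron_1_mid in the frame of stand_1 above 0.046 m or y of iron_1_mid in the frame of stand_1 below -0.046 m or value of joint tag_1 above 0.5 rad) and (y of iron_3_mid in the frame of stand_1 above 0.046 m or y of iron_3_mid in the frame of stand_1 below -0.046 m or value of joint tag_1 above 0.5 rad) and (value of joint tag_1 below -0.5 rad or y of iron_1_mid in the frame of stand_1 between -0.046 and 0.046 m or y of iron_3_mid in the frame of stand_1 between -0.046 and 0.046 m) and velocity of joint tag_1 between -0.1 and 0.1 rad/s and (y of iron_1_mid in the frame of stand_2 above 0.046 m or y of iron_1_mid in the frame of stand_2 below -0.046 m or value of joint tag_2 above 0.5 rad) and (y of iron_3_mid in the frame of stand_2 above 0.046 m or y of iron_3_mid in the frame of stand_2 below -0.046 m or value of joint tag_2 above 0.5 rad) and (value of joint tag_2 below -0.5 rad or y of iron_1_mid in the frame of stand_2 between -0.046 and 0.046 m or y of iron_3_mid in the frame of stand_2 between -0.046 and 0.046 m) and velocity of joint tag_2 between -0.1 and 0.1 rad/s and (y of iron_1_mid in the frame of stand_3 above 0.046 m or y of iron_1_mid in the frame of stand_3 below -0.046 m or value of joint tag_3 above 0.5 rad) and (y of iron_3_mid in the frame of stand_3 above 0.046 m or y of iron_3_mid in the frame of stand_3 below -0.046 m or value of joint tag_3 above 0.5 rad) and (value of joint tag_3 below -0.5 rad or y of iron_1_mid in the frame of stand_3 between -0.046 and 0.046 m or y of iron_3_mid in the frame of stand_3 between -0.046 and 0.046 m) and velocity of joint tag_3 between -0.1 and 0.1 rad/s and (y of iron_1_mid in the frame of stand_4 above 0.046 m or y of iron_1_mid in the frame of stand_4 below -0.046 m or value of joint tag_4 above 0.5 rad) and (y of iron_3_mid in the frame of stand_4 above 0.046 m or y of iron_3_mid in the frame of stand_4 below -0.046 m or value of joint tag_4 above 0.5 rad) and (value of joint tag_4 below -0.5 rad or y of iron_1_mid in the frame of stand_4 between -0.046 and 0.046 m or y of iron_3_mid in the frame of stand_4 between -0.046 and 0.046 m) and velocity of joint tag_4 between -0.1 and 0.1 rad/s and not (distance of bin_1 from where it was at the start of the episode above 0.015 m) and not (distance of bin_2 from where it was at the start of the episode above 0.015 m) and not (distance of bin_3 from where it was at the start of the episode above 0.015 m) and not (distance of bin_4 from where it was at the start of the episode above 0.015 m) and not (distance of iron_1_mid from where it was at the start of the episode above 0.015 m) and not (distance of iron_2_mid from where it was at the start of the episode above 0.015 m) and not (distance of iron_3_mid from where it was at the start of the episode above 0.015 m) and not (distance of iron_4_mid from where it was at the start of the episode above 0.015 m) and not (distance of pipe_ferrule_mid from where it was at the start of the episode above 0.015 m) and not (distance of pen_mid from where it was at the start of the episode above 0.015 m)); the robot touches nothing.
It fails at once if a bin or a weight is lifted or shifted by more than 15 mm (distance of any of bin_1, bin_2, bin_3, bin_4, iron_1_mid, iron_2_mid, iron_3_mid, iron_4_mid from where it was at the start of the episode above 0.015 m).
It fails at once if the ferrule or the pen is lifted or shifted by more than 15 mm (distance of any of pipe_ferrule_mid, pen_mid from where it was at the start of the episode above 0.015 m).
It also fails if it takes over 56 s, if anything falls off the work surface, if the arm or the gripper's body presses on something with over 40 N, if the wrist force passes 120 N, or if a joint passes its speed limit or range.

## Working session

There is one attempt and no reset: what is moved stays moved. The work goes in short steps, Python scripts to look and compute and a shell command to move; the robot and the scene stay as the last step left them, time stands still between calls to the robot, and variables do not carry over. Pictures are saved under pics/ and viewed, at most 10 in all, crops included, and the job is handed in when it is done.

```bash
mkdir -p pics
python3 - <<'E'
from cell import env,cams
import cv2
for n in ("top","side"):
    im=cams.read_camera(n); cv2.imwrite(f"pics/{n}0.png",cv2.resize(im[:,:,::-1],(800,600),interpolation=cv2.INTER_CUBIC))
    print(n,cams.camera_info(n))
o=env.get_obs();print(o)
E
```

```text
top {'fx': 373.758280250357, 'fy': 373.758280250357, 'cx': 259.03320250473234, 'cy': 192.85369915491106, 'k1': -0.08490431554491916, 'rvec': array([ 2.07576825, -2.13562979,  0.22534717]), 'tvec': array([0.04343568, 0.57887951, 0.87397096])}
side {'fx': 363.10116329169534, 'fy': 363.10116329169534, 'cx': 253.47851860632113, 'cy': 190.49034857405803, 'k1': 0.014786262829709152, 'rvec': array([ 1.93892872, -0.30531848,  0.22986218]), 'tvec': array([-0.56200596,  0.19327199,  0.671093  ])}
{'time_s': 0.1, 'qpos': array([68.12933831, 18.43489764, -4.01534238, 83.16673188,  1.29538416,
       78.54000679, -3.26016854]), 'joint_velocities': array([ 0.13016375, -0.11335229, -0.02678053, -0.11004793,  0.16722245,
        0.06335751,  0.09151573]), 'effort': array([-6.11392115e-04, -4.92574811e+01, -4.06178311e-01, -3.13399637e+01,
       -6.41596131e-02,  3.94567964e-02,  2.85896994e-05]), 'tool_pos': array([ 0.2503924, -0.599347 ,  0.2385802]), 'tool_rot': array([-1.79903613e+02,  5.78602968e-03,  2.26799636e+01]), 'force': array([-0.93901938, -0.275499  ,  0.77242091]), 'wrist_torque': array([-0.02343177,  0.0190613 ,  0.02319455]), 'grasp_force': 0.0, 'grip_width': 0.08659511841542035}
```

View pics/top0.png

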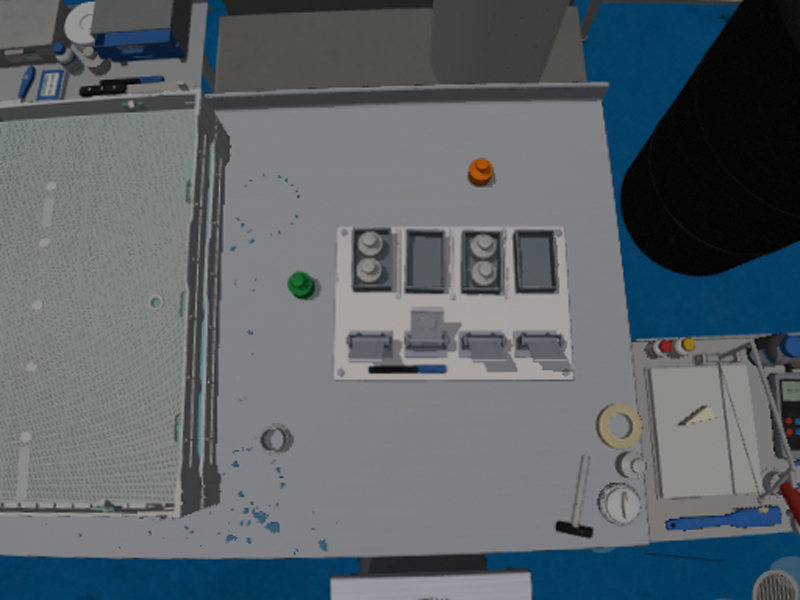

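View pics/side0.png

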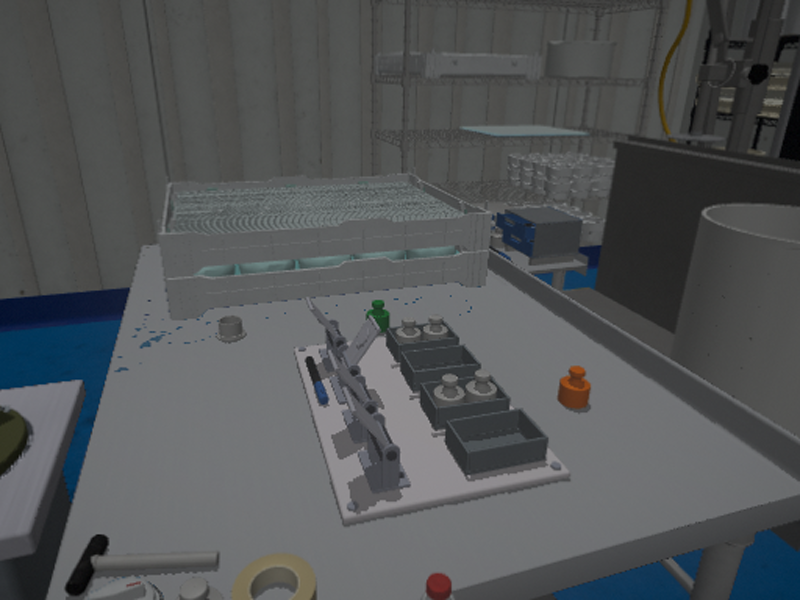

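The top view shows the bays from left to right. Bay A holds grey weights at (371,242) and (368,270), and its tag at (370,345) leans to the robot. Bay B is empty at (427,261), and its tag at (427,325) leans back. Bay C holds grey weights at (484,245) and (483,272), and its tag at (483,345) leans forward. Bay D is empty at (536,261), and its tag at (540,345) leans forward. The look-alikes are the green weight (300,285) and the orange one (480,172), both outside the bins. The side view agrees. So A and C must be pushed back, B pulled forward, and D left alone.

Next I work out the board pose and check one close crop.

```bash
cat > h.py <<'E'
from cell import env,cams
import cv2,numpy as np
def setup(n):
    i=cams.camera_info(n);K=np.array([[i['fx'],0,i['cx']],[0,i['fy'],i['cy']],[0,0,1]]);d=np.array([i['k1'],0,0,0,0.])
    return K,d,np.array(i['rvec']),np.array(i['tvec'])
def back(n,px,z):
    K,d,r,t=setup(n);R=cv2.Rodrigues(r)[0]
    u=cv2.undistortPoints(np.array(px,float).reshape(-1,1,2),K,d).reshape(-1,2)
    D=np.c_[u,np.ones(len(u))]@R;C=-R.T@t
    return C+D*((z-C[2])/D[:,2])[:,None]
def proj(n,P):
    K,d,r,t=setup(n);return cv2.projectPoints(np.array(P,float),r,t,K,d)[0].reshape(-1,2)
E
python3 - <<'E'
from h import *
im=cams.read_camera("top")
g=cv2.cvtColor(im,cv2.COLOR_RGB2GRAY)
c=np.array([[336,228],[566,227],[573,380],[333,380]],float)*.64
W=back("top",c,.01)
print(W.round(4))
ctr=W.mean(0);ya=(W[0]-W[1]+W[3]-W[2]);yaw=np.degrees(np.arctan2(-ya[0],ya[1]))
print(ctr,yaw)
a=np.radians(yaw);R=np.array([[np.cos(a),-np.sin(a)],[np.sin(a),np.cos(a)]])
def w(x,y,z): return np.r_[ctr[:2]+R@[x,y],z]
ang=[-.61,.61,-.61,-.61];pts=[]
for y,t in zip((.138,.046,-.046,-.138),ang):
    x=-.075+.07*np.sin(t);z=.055+.07*np.cos(t)
    e=w(x,y,z);print("edge",e.round(4));pts+= [w(x,y-.025,z),w(x,y+.025,z)]
pts+=[w(sx*.135,sy*.2,.01) for sx in(1,-1) for sy in(1,-1)]
x0,y0=195,130
cr=cv2.resize(im[y0:260,x0:385,::-1],None,fx=4,fy=4,interpolation=cv2.INTER_CUBIC)
for p in proj("top",pts): cv2.circle(cr,tuple(int(v) for v in ((p-[x0,y0])*4+2)),4,(0,0,255),1)
cv2.imwrite("pics/crop.png",cr);print(cr.shape)
E
```

```text
[[ 0.7264  0.1436  0.01  ]
 [ 0.7169 -0.26    0.01  ]
 [ 0.4498 -0.2485  0.01  ]
 [ 0.4618  0.1493  0.01  ]]
[ 0.58873506 -0.05388748  0.01      ] -1.5369595911548208
edge [0.4774 0.0872 0.1124]
edge [ 0.5551 -0.007   0.1124]
edge [ 0.4724 -0.0968  0.1124]
edge [ 0.47   -0.1888  0.1124]
(520, 760, 3)
```

View pics/crop.png

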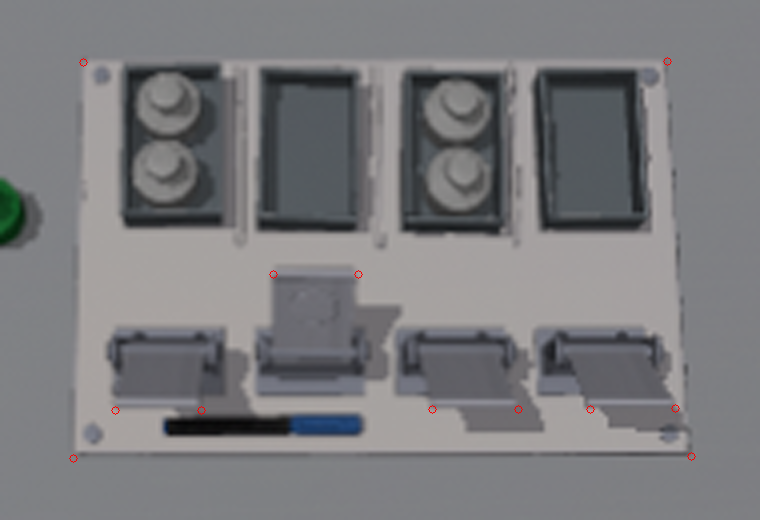

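The crop confirms grey weights in A and C only, with B and D empty, and the projected board and tag edges agree to about 1 px. I'll close the fingers and square the tool first.

```bash
python3 -m pendant '[{"spin":1,"claw":1},{"spin":1,"claw":1},{"spin":1,"claw":1},{"spin":1,"claw":1},{"spin":1,"claw":1},{"spin":1,"claw":1},{"claw":1},{"claw":1}]' 10
```

```text
invalid input at $[0]: expected keys tx, ty, tz, spin, claw
```

```bash
python3 -m pendant '[{"tx":0,"ty":0,"tz":0,"spin":1,"claw":1},{"tx":0,"ty":0,"tz":0,"spin":1,"claw":1},{"tx":0,"ty":0,"tz":0,"spin":1,"claw":1},{"tx":0,"ty":0,"tz":0,"spin":1,"claw":1},{"tx":0,"ty":0,"tz":0,"spin":1,"claw":1},{"tx":0,"ty":0,"tz":0,"spin":1,"claw":1},{"tx":0,"ty":0,"tz":0,"spin":0,"claw":1},{"tx":0,"ty":0,"tz":0,"spin":0,"claw":1}]' 10
```

```text
time_s: 1.15
tool_pos: [0.2506, -0.5997, 0.2393]
tool_rot: [-180.0, 0.0, -1.3]
force: [-0.1, 0.2, -0.7]
grip_width: 0.0151
grasp_force: 0.0
```

```bash
python3 -m pendant '[{"tx":0.35,"ty":-1,"tz":0,"spin":0,"claw":1},{"tx":0.35,"ty":-1,"tz":0,"spin":0,"claw":1},{"tx":0.35,"ty":-1,"tz":0,"spin":0,"claw":1},{"tx":0.35,"ty":-1,"tz":0,"spin":0,"claw":1},{"tx":0.35,"ty":-1,"tz":0,"spin":0,"claw":1},{"tx":0.35,"ty":-1,"tz":0,"spin":0,"claw":1},{"tx":0.35,"ty":-1,"tz":0,"spin":0,"claw":1},{"tx":0.35,"ty":-1,"tz":0,"spin":0,"claw":1},{"tx":0.35,"ty":-1,"tz":0,"spin":0,"claw":1},{"tx":0.35,"ty":-1,"tz":0,"spin":0,"claw":1}]' 10
```

```text
time_s: 2.4
tool_pos: [0.4375, -0.1023, 0.2398]
tool_rot: [180.0, -0.0, -1.3]
force: [0.7, -0.7, 0.2]
grip_width: 0.0004
grasp_force: 0.0
```

```bash
python3 -m pendant '[{"tx":0,"ty":0,"tz":0,"spin":0,"claw":1},{"tx":0,"ty":0,"tz":0,"spin":0,"claw":1}]' 10
```

```text
time_s: 2.65
tool_pos: [0.4368, -0.1046, 0.2395]
tool_rot: [180.0, 0.0, -1.3]
force: [-1.1, -0.5, 0.7]
grip_width: 0.0001
grasp_force: 0.0
```

```bash
python3 -m pendant '[{"tx":0,"ty":-0.16,"tz":0.8,"spin":0,"claw":1},{"tx":0,"ty":0,"tz":0.9,"spin":0,"claw":1},{"tx":0,"ty":0,"tz":0.8,"spin":0,"claw":1},{"tx":0,"ty":0,"tz":0,"spin":0,"claw":1},{"tx":0,"ty":0,"tz":0,"spin":0,"claw":1}]' 10
```

```text
time_s: 3.28
tool_pos: [0.4381, -0.0971, 0.1159]
tool_rot: [180.0, -0.1, -1.4]
force: [-0.1, -0.4, 0.5]
grip_width: 0.0005
grasp_force: 0.0
```

```bash
python3 -m pendant '[{"tx":0.3,"ty":0,"tz":0,"spin":0,"claw":1},{"tx":0.3,"ty":0,"tz":0,"spin":0,"claw":1},{"tx":0.3,"ty":0,"tz":0,"spin":0,"claw":1},{"tx":0.3,"ty":0,"tz":0,"spin":0,"claw":1},{"tx":0.3,"ty":0,"tz":0,"spin":0,"claw":1},{"tx":0.3,"ty":0,"tz":0,"spin":0,"claw":1},{"tx":0,"ty":0,"tz":0,"spin":0,"claw":1},{"tx":0,"ty":0,"tz":0,"spin":0,"claw":1}]' 10
python3 - <<'E'
from h import *
cv2.imwrite("pics/s1.png",cv2.resize(cams.read_camera("side")[180:340,170:390,::-1],None,fx=3,fy=3))
E
```

```text
time_s: 4.28
tool_pos: [0.5268, -0.0979, 0.1143]
tool_rot: [-180.0, 0.1, -1.3]
force: [-0.1, -0.2, -0.3]
grip_width: 0.0003
grasp_force: 0.0
```

View pics/s1.png

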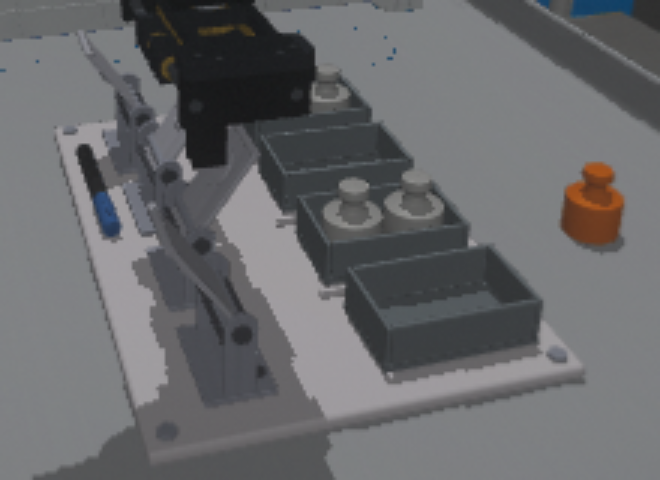

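C's tag now leans back at (220,170). Next is A.

```bash
python3 -m pendant '[{"tx":0,"ty":0,"tz":-0.8,"spin":0,"claw":1},{"tx":0,"ty":0,"tz":-0.8,"spin":0,"claw":1},{"tx":-0.45,"ty":-0.92,"tz":0,"spin":0,"claw":1},{"tx":-0.45,"ty":-0.92,"tz":0,"spin":0,"claw":1},{"tx":-0.45,"ty":-0.92,"tz":0,"spin":0,"claw":1},{"tx":-0.45,"ty":-0.92,"tz":0,"spin":0,"claw":1},{"tx":0,"ty":0,"tz":0,"spin":0,"claw":1},{"tx":0,"ty":0,"tz":0,"spin":0,"claw":1}]' 10
```

```text
time_s: 5.32
tool_pos: [0.4415, 0.0872, 0.1947]
tool_rot: [179.9, -0.0, -1.3]
force: [0.8, -1.2, -0.1]
grip_width: 0.0006
grasp_force: 0.0
```

```bash
python3 -m pendant '[{"tx":0,"ty":0,"tz":0.8,"spin":0,"claw":1},{"tx":0,"ty":0,"tz":0.8,"spin":0,"claw":1},{"tx":0,"ty":0,"tz":0,"spin":0,"claw":1},{"tx":0.3,"ty":0,"tz":0,"spin":0,"claw":1},{"tx":0.3,"ty":0,"tz":0,"spin":0,"claw":1},{"tx":0.3,"ty":0,"tz":0,"spin":0,"claw":1},{"tx":0.3,"ty":0,"tz":0,"spin":0,"claw":1},{"tx":0.3,"ty":0,"tz":0,"spin":0,"claw":1},{"tx":0.3,"ty":0,"tz":0,"spin":0,"claw":1},{"tx":0,"ty":0,"tz":0,"spin":0,"claw":1}]' 10
```

```text
time_s: 6.58
tool_pos: [0.5325, 0.086, 0.1144]
tool_rot: [-180.0, 0.0, -1.3]
force: [0.3, -0.3, -0.0]
grip_width: 0.0008
grasp_force: 0.0
```

```bash
python3 -m pendant '[{"tx":0,"ty":0,"tz":-0.8,"spin":0,"claw":1},{"tx":0,"ty":0,"tz":-0.8,"spin":0,"claw":1},{"tx":0.57,"ty":0.93,"tz":0,"spin":0,"claw":1},{"tx":0.57,"ty":0.93,"tz":0,"spin":0,"claw":1},{"tx":0,"ty":0,"tz":0,"spin":0,"claw":1},{"tx":0,"ty":0,"tz":0,"spin":0,"claw":1}]' 10
```

```text
time_s: 7.32
tool_pos: [0.5857, -0.0075, 0.1942]
tool_rot: [-179.9, 0.1, -1.3]
force: [-0.8, -0.1, 0.0]
grip_width: 0.0002
grasp_force: 0.0
```

```bash
python3 -m pendant '[{"tx":0,"ty":0,"tz":0.8,"spin":0,"claw":1},{"tx":0,"ty":0,"tz":0.8,"spin":0,"claw":1},{"tx":0,"ty":0,"tz":0,"spin":0,"claw":1},{"tx":-0.3,"ty":0,"tz":0,"spin":0,"claw":1},{"tx":-0.3,"ty":0,"tz":0,"spin":0,"claw":1},{"tx":-0.3,"ty":0,"tz":0,"spin":0,"claw":1},{"tx":-0.3,"ty":0,"tz":0,"spin":0,"claw":1},{"tx":-0.3,"ty":0,"tz":0,"spin":0,"claw":1},{"tx":-0.3,"ty":0,"tz":0,"spin":0,"claw":1},{"tx":0,"ty":0,"tz":0,"spin":0,"claw":1}]' 10
```

```text
time_s: 8.57
tool_pos: [0.4993, -0.0064, 0.1166]
tool_rot: [180.0, -0.5, -1.3]
force: [7.1, -0.6, 0.3]
grip_width: 0.0004
grasp_force: 2.9
```

```bash
python3 -m pendant '[{"tx":0,"ty":0,"tz":-0.8,"spin":0,"claw":1},{"tx":0,"ty":0,"tz":-0.8,"spin":0,"claw":1},{"tx":0,"ty":1,"tz":-0.4,"spin":0,"claw":1},{"tx":0,"ty":1,"tz":0,"spin":0,"claw":1},{"tx":-0.2,"ty":1,"tz":0,"spin":0,"claw":1},{"tx":-0.2,"ty":1,"tz":0,"spin":0,"claw":1},{"tx":-0.2,"ty":1,"tz":0,"spin":0,"claw":1},{"tx":-0.2,"ty":1,"tz":0,"spin":0,"claw":1},{"tx":-0.2,"ty":1,"tz":0,"spin":0,"claw":1},{"tx":-0.2,"ty":1,"tz":0,"spin":0,"claw":1}]' 10; python3 -m pendant '[{"tx":0,"ty":0.6,"tz":0,"spin":0,"claw":1},{"tx":0,"ty":0,"tz":0,"spin":0,"claw":1},{"tx":0,"ty":0,"tz":0,"spin":0,"claw":1}]' 10
python3 - <<'E'
from h import *
a=cv2.resize(cams.read_camera("top")[130:260,195:385,::-1],(570,390));b=cv2.resize(cams.read_camera("side")[180:340,170:390,::-1],(570,414))
cv2.imwrite("pics/end_t.png",a);cv2.imwrite("pics/end_s.png",b)
E
```

```text
time_s: 9.82
tool_pos: [0.4263, -0.4059, 0.2146]
tool_rot: [-180.0, -0.0, -1.3]
force: [1.2, -0.3, 0.5]
grip_width: 0.0006
grasp_force: 0.0
time_s: 10.2
tool_pos: [0.4267, -0.4334, 0.2144]
tool_rot: [-179.9, -0.0, -1.3]
force: [1.0, 0.3, -0.0]
grip_width: 0.0001
grasp_force: 0.0
```

View pics/end_t.png

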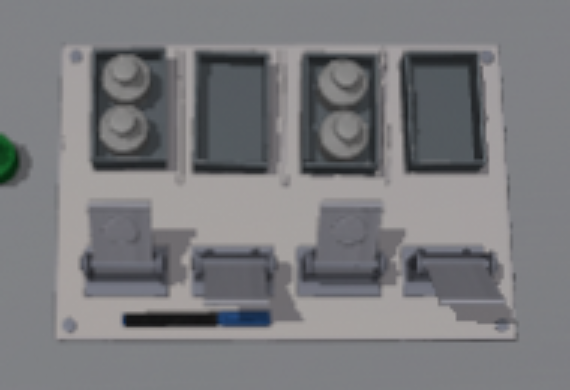

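View pics/end_s.png

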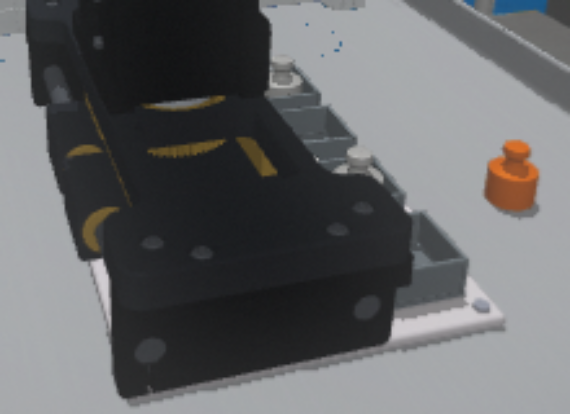

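In the top view, tags A (122,230) and C (350,230) lean back with their discs up. B (237,275) and D (465,275) lean forward. Bins, weights and pen look unmoved. In the side view the arm hides the tags, but it is clear of the board. I'm handing in.

```bash
python3 -c "
from cell import env
print(env.sign_off())"
```

```text
the job is handed in; nothing more can be done
None
```

I handed the job in at about 10 s: both tags in front of the loaded bins lean back disc up, and both in front of the empty bins lean forward plain up. The last top picture shows the bins, weights and pen unmoved (the ferrule lay outside that crop), but the hand-in gave no verdict.

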